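# Swing the lamp arm over the valve base and pin it

### The job

Swing the hinged lamp arm round until its lamp hangs over the cream ceramic valve base, then lock it there: drop the loose retaining pin through the hole in the arm and on into the matching hole in the index plate beneath it, fully home with its collar down on the arm. Let go, and leave the valves, the shield can, the mug and the screwdriver where they are.

Things in the scene. Friction and masses are not known exactly. Their poses are not given: they have to be found in the camera images.
- stand: fixed upright stand of the lamp arm: round flange 130 mm across, column 60 mm across; origin on the ledge on the hinge axis, z up. On the column lies the aluminium index plate, 150 x 200 mm, 15 mm thick, upper face 105 mm above the ledge, clamped at an angle that is not reported; 70 mm of free room under it
- plate_axis (a point): point on the hinge axis level with the index plate's upper face. The plate's one hole (17 mm across, right through) is 85 mm from this axis, where the arm's hole comes when the lamp is over the valve base or up to 20 mm to either side: see or feel for it. Until the holes meet, a pin put through the arm stands on the plate, collar 27 mm above the arm
- lamp_arm (a joint): angle of the steel lamp arm about the stand's vertical axis (rad), anticlockwise from above; at 0 it points along the stand's +x. Range -2.3 to 0.25, stays where left (stiff hinge, 0.12 N m). Bar 15 mm thick, top 123 mm above the ledge, 20 mm wide, 210 mm long, with a pad 44 mm wide and 50 mm long round the hole; a nut on the axis stands 16 mm above the arm's top
- pad_hole (a point): centre of the upper mouth of the through hole in the arm, 85 mm from the hinge axis, 16.5 mm across, at the arm's top face; x along the arm outward, z up
- stub_grip (a point): middle of the upright black round grip stub on the arm, 18 mm across, standing 36 mm above the arm's top face, 138 mm from the hinge axis (this point is 18 mm above the arm's top face)
- lamp (a point): lowest point of the frosted bulb hanging from the arm's end, 210 mm from the hinge axis, 54 mm above the ledge; its shade is 88 mm across and the lamp's top is level with the arm
- valve_base: cream ceramic valve base fixed to the ledge, round, 68 mm across, 28 mm high, eight contact holes in its top; origin at the centre of its underside
- pin: loose steel retaining pin, 95 mm long, upright: shaft 14 mm across and 45 mm long with a tapered nose (9 mm across at the tip), then a collar 27 mm across from 45 to 51 mm, then a round handle 20 mm across from 51 to 95 mm; origin at the centre of the tip, z along the pin towards the handle. It starts in the hole of the pin block with its collar on the block
- pin_block: fixed dark steel block 64 x 64 x 50 mm high with a 17 mm vertical hole in the middle that stores the pin; origin at the centre of its underside
- valve_a: loose smoked glass valve standing upright, 52 mm across, 135 mm high, origin under its centre; fragile bystander
- valve_b: loose smoked glass valve standing upright, 52 mm across, 150 mm high, origin under its centre; fragile bystander
- shield_can: loose aluminium valve shield can standing upright, 60 mm across, 82 mm high, origin under its centre; bystander
- mug: loose white mug, 80 mm across, 92 mm high, origin under its centre; bystander
- screwdriver: loose screwdriver lying on the ledge, origin under its middle; bystander
There are look-alikes about, which are no part of the job. Several things look just like the valve_base: the one meant starts farthest to the robot's left.

How it is judged:
At the end, for the whole second after the job is handed in: Lamp within 35 mm (horizontally) of the valve base; pin upright (0.12 rad) in the arm's hole (tip within 6 mm of its axis), tip over 40 mm below the arm's top face, so through into the index plate, collar within 5 mm of the arm; pin and arm at rest (horizontal distance between lamp and valve_base below 0.035 m and z of pin in the frame of pad_hole below -0.04 m and horizontal distance between pin and pad_hole below 0.006 m and angle between pin's own z axis and vertical below 0.12 rad and linear speed of pin below 0.02 m/s and not (velocity of joint lamp_arm above 0.03 rad/s) and not (velocity of joint lamp_arm below -0.03 rad/s)); the robot touches nothing.
It fails at once if a tall smoked glass valve is shifted by more than 30 mm or knocked over (distance of valve_a from where it was at the start of the episode above 0.03 m or angle between valve_a's own z axis and vertical above 0.5 rad).
It fails at once if the other tall smoked glass valve is shifted by more than 30 mm or knocked over (distance of valve_b from where it was at the start of the episode above 0.03 m or angle between valve_b's own z axis and vertical above 0.5 rad).
It fails at once if the aluminium shield can is shifted by more than 30 mm or knocked over (distance of shield_can from where it was at the start of the episode above 0.03 m or angle between shield_can's own z axis and vertical above 0.5 rad).
It fails at once if the mug is shifted by more than 30 mm or knocked over (distance of mug from where it was at the start of the episode above 0.03 m or angle between mug's own z axis and vertical above 0.5 rad).
It fails at once if the screwdriver is shifted by more than 30 mm or knocked over (distance of screwdriver from where it was at the start of the episode above 0.03 m).
It also fails if it takes over 67 s, if anything falls off the work surface, if the arm or the gripper's body presses on something with over 40 N, if the wrist force passes 120 N, or if a joint passes its speed limit or range.

### The arm

A 7-joint arm with a two-finger parallel gripper is mounted at the origin on the work surface. World frame = base frame: x ahead of the robot, y to its left, z up, the work surface at z = 0. Lengths are in m, angles in rad, forces in N, time in s.
With the tool pointing down it reaches from about 0.4 to 0.85 m from the base axis. Payload 4.5 kg.
Tool frame: the origin (TCP) lies on the centre line of the jaws, within the pads' length; the fingertips stand 17 mm ahead of it and the grasp point (between the pads) lies 2 mm behind it (r.tcp_to_tips is the distance from the TCP to the fingertips, in m); z points along the fingers, y is the line along which they close (so a half turn about z gives the same grasp; the last joint's range is limited). The gripper opens to 85 mm and grips with 20 to 120 N. Pads are 22 mm wide; open, the fingers measure 114 mm over their backs; the gripper's body (76 mm by 85 mm) begins 54 mm behind the grasp point. The pads swing forward as they close: fully open they stand 13 mm farther back than shut.
Start: joints at [1.204, 0.689, -0.195, 1.565, 0.157, 0.902, -0.215], TCP at [0.244, -0.575, 0.248] pointing down, gripper open.
Joint ranges: [-3.01, 3.01], [-0.46, 2.08], [-1.47, 1.51], [0.13, 2.56], [-1, 4.14], [0.04, 2.09], [-2.66, 2.66]. Speed limits (rad/s): [2.57, 2.57, 3.14, 3.14, 3.14, 3.14, 3.14].

### API

Orientations are given as a unit quaternion [x, y, z, w].
In Python, from rig import readout, optics, workorder, spotter, r gives the robot as it stands.
- The arm moves only by the shell command python3 -m crank 'ROWS' [FORCE]. ROWS is JSON, a list of rows, each a list of 3 entries, a list of its own where there are three numbers: the shift along the tool's x, y, z in m, then the turn, a rotation vector about the tool's x, y, z in rad, then the opening, from 0 (shut) to 1 (fully open). In form: [[[tx, ty, tz], [ax, ay, az], hand], ...]. A call has 1 to 10 rows; each row shifts and turns the commanded pose from where the row before left it, along the tool's axes as they then stand; what a row does not reach is not made up. A row lasts 1/8 s, in which the tool goes at most 62.5 mm and 10.7 degrees, less where a joint would pass 70% of its speed; a pose out of reach is approached as far as the arm can. A call is refused whole if a number of a shift passes 0.0625 or a number of a turn 0.188, either way. A call with a gripper value outside its range is refused whole. The fingers move at their own pace and stop on an object; FORCE is the grip in N (left out, the last holds). Time passes only in rows, so rows that do not move let the fingers close. It gives the time, the measured TCP pose, the force, the opening and the grip force at its end, in the units of the state.
- readout.get_state(): the state, without advancing time (a new reading comes with each control period).
- optics.camera(name): name is "side" or "top"; returns the picture (384x512x3 uint8, blue, green, red); there is no depth.
- optics.camera_info(name): a dict with "intrinsics" (3x3 intrinsics, pixels), "xyz" and "attitude" of the camera in the world. Camera axes: x right, y up, looking along -z (the intrinsics and any distortion apply to the point x, -y, -z); pixel columns grow to the right and rows downward; lengths in m; the calibration is good to about 2 mm. A picture is of the moment at which its call begins. camera_info takes no time and is no camera call.
- workorder.hand_in(): hands the job in; it is judged then, once.
Trained networks look in the newest picture that a camera, given by its name, has taken for a name from the list of things; names that differ only in an ending like _2 or _b are one class to them, and where a whole thing is asked for, a point or a joint stands for the part that bears it (a point fixed in the world has none). Each returns a list of dicts, best first, with "confidence" (0 to 1); they miss things now and then, are a little off and sometimes report something else, mostly with a low value. They report only what shows in the picture. A call takes as long as a camera call. They do not tell look-alikes from the thing itself.
- spotter.search_frame(camera, target): "centre" ([row, column] as shares, 0 to 1, of the picture: columns of its width, rows of its height, amid what is visible of it).
The state is a dict: "t": time; "joints": joint angles; "qvel": joint speeds; "joint_efforts": joint torques, N m; "eef_pos": TCP position; "ee_rot": TCP orientation; "wrist_force": force on the tool from outside, world axes, zero at the start; "wrist_torque": the same for the moment, N m; "gripper_width": finger opening in m; "gripper_force": force on a finger pad.
Only numpy, scipy, OpenCV 4.12 (cv2) and the standard library are available. Lean on these libraries where they do the work, as an engineer would, in place of code of your own. Each camera call takes 0.05 s, during which the arm holds its last target. There are 200 camera calls.

## Working session

There is one attempt and no reset: what is moved stays moved. The work goes in short steps, Python scripts to look and compute and a shell command to move; the robot and the scene stay as the last step left them, time stands still between calls to the robot, and variables do not carry over. Pictures are saved under pics/ and viewed, at most 10 in all, crops included, and the job is handed in when it is done.

```bash
mkdir -p pics; ls
python3 - <<'E'
from rig import readout, optics, spotter
import cv2
for c in("top","side"):
    im=optics.camera(c);cv2.imwrite(f"pics/{c}0.png",im)
    i=optics.camera_info(c);print(c,i)
    for n in["stand","lamp_arm","pad_hole","stub_grip","lamp","valve_base","pin","pin_block","valve_a","shield_can","mug","screwdriver"]:
        print(n,[(round(d["centre"][1]*512),round(d["centre"][0]*384),round(d["confidence"],2)) for d in spotter.search_frame(c,n)])
print(readout.get_state())
E
```

```text
pics
top {'intrinsics': array([[367.0756112 ,   0.        , 253.35044642],
       [  0.        , 367.0756112 , 191.44093156],
       [  0.        ,   0.        ,   1.        ]]), 'xyz': array([4.18163933e-01, 9.27386496e-04, 1.46930634e+00]), 'attitude': array([ 0.03767689, -0.04320031, -0.70052707,  0.7113199 ])}
stand [(229, 176, 0.93)]
lamp_arm [(231, 177, 0.61)]
pad_hole [(231, 176, 0.76)]
stub_grip [(232, 174, 0.59)]
lamp [(231, 175, 0.71)]
valve_base [(295, 168, 0.77), (295, 232, 0.76), (298, 204, 0.65), (271, 215, 0.56)]
pin [(231, 176, 0.52), (169, 211, 0.44)]
pin_block [(172, 210, 0.84)]
valve_a [(160, 158, 0.68), (338, 159, 0.59)]
shield_can [(270, 214, 0.74), (335, 200, 0.7), (167, 211, 0.45)]
mug [(387, 239, 0.78)]
screwdriver [(136, 230, 0.57), (173, 211, 0.37)]
side {'intrinsics': array([[472.78551133,   0.        , 258.25838819],
       [  0.        , 472.78551133, 191.33718448],
       [  0.        ,   0.        ,   1.        ]]), 'xyz': array([0.15109779, 1.03008779, 1.08151032]), 'attitude': array([-0.07589663,  0.41461049,  0.88731605, -0.18710445])}
stand [(248, 2
[... 461 characters left out ...]
ray([ 1.20377166,  0.68909825, -0.194576  ,  1.56532073,  0.15728377,
        0.90245417, -0.21507732]), 'qvel': array([ 0.00176296, -0.00058336, -0.00031976, -0.00074417,  0.00034478,
       -0.00019936, -0.00112821]), 'joint_efforts': array([ 9.55821884e-05, -5.39547443e+01, -1.26732297e+00, -1.58879918e+01,
        9.86282830e-03,  1.38368381e-03,  9.29896800e-06]), 'eef_pos': array([ 0.24388809, -0.57547779,  0.24831165]), 'ee_rot': array([9.79982682e-01, 1.99082748e-01, 1.76964513e-05, 4.66613209e-05]), 'wrist_force': array([ 0.09485722, -0.15675919, -0.13656312]), 'wrist_torque': array([-0.01939938, -0.05700404,  0.02585094]), 'gripper_force': 0.0, 'gripper_width': 0.08529721232409157}
```

```bash
cat > h.py <<'E'
import numpy as np, cv2
from scipy.spatial.transform import Rotation as R
from rig import optics
def ray(c,u,v):
    i=optics.camera_info(c);K=i["intrinsics"]
    d=np.linalg.solve(K,[u,v,1.]);d=R.from_quat(i["attitude"]).apply([d[0],-d[1],-d[2]])
    return i["xyz"],d
def at(c,u,v,z):
    o,d=ray(c,u,v);return o+d*(z-o[2])/d[2]
def px(c,p):
    i=optics.camera_info(c);q=R.from_quat(i["attitude"]).inv().apply(np.array(p)-i["xyz"])
    w=i["intrinsics"]@[q[0],-q[1],-q[2]];return w[:2]/w[2]
def crop(src,u0,v0,u1,v1,s,out):
    cv2.imwrite(out,cv2.resize(cv2.imread(src)[v0:v1,u0:u1],None,fx=s,fy=s,interpolation=cv2.INTER_CUBIC))
E
python3 - <<'E'
from h import *
crop("pics/top0.png",110,120,410,270,2.66,"pics/t1.png")
crop("pics/side0.png",130,80,430,300,2.66,"pics/s1.png")
E
```

```text
(no output)
```

View pics/t1.png

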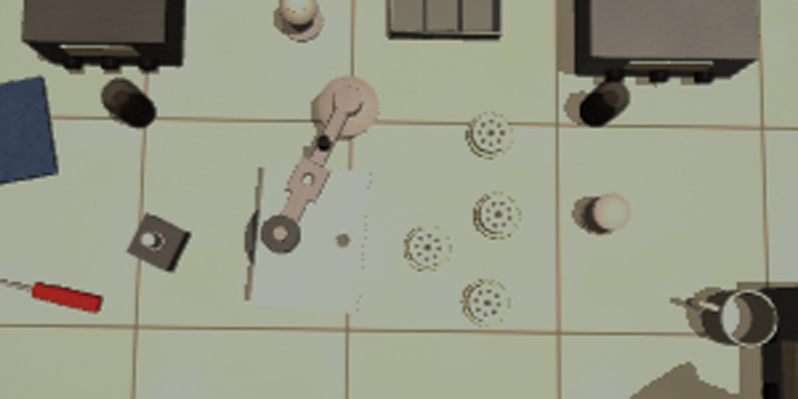

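View pics/s1.png

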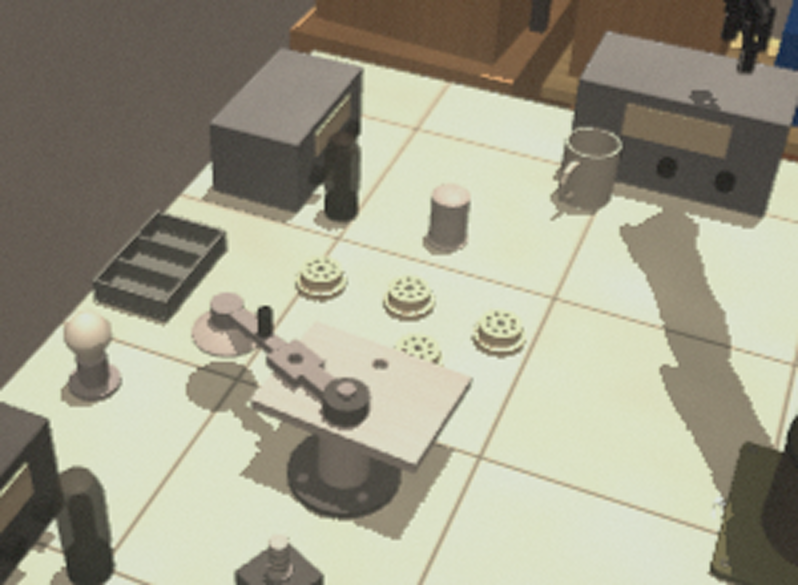

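Run:
```python
from h import *
np.set_printoptions(precision=4,suppress=True)
f=lambda c,u,v,z:at(c,*( (110+(u+.5)/2.66-.5,120+(v+.5)/2.66-.5) if c=="top" else (130+(u+.5)/2.66-.5,80+(v+.5)/2.66-.5)),z)
for n,t,s,z in [("nut",(280,232),(346,385),.139),("padhole",(307,180),(295,357),.123),("stub top",(323,141),(265,309),.159),("platehole",(343,240),(380,364),.105),("pin top",(153,240),(279,541),.094),
 ("base L",(428,246),(417,348),.028),("base2",(497,214),(409,289),.028),("base3",(485,301),(500,323),.028),("base4",(490,132),(321,270),.028),("lamp top",(347,96),(226,300),.123)]:
    o1,d1=ray("top",110+t[0]/2.66,120+t[1]/2.66);o2,d2=ray("side",130+s[0]/2.66,80+s[1]/2.66)
    k=np.linalg.lstsq(np.c_[d1,-d2],o2-o1,rcond=None)[0]
    print(n,f("top",*t,z),f("side",*s,z),"tri",(o1+k[0]*d1+o2+k[1]*d2)/2)
crop("pics/top0.png",150,150,320,250,4.7,"pics/t2.png")
```

```text
nut [0.5125 0.1301 0.139 ] [0.513  0.1287 0.139 ] tri [0.5117 0.129  0.1385]
padhole [0.5865 0.0961 0.123 ] [0.5887 0.0958 0.123 ] tri [0.5866 0.0954 0.1218]
stub top [0.6357 0.0731 0.159 ] [0.6362 0.0732 0.159 ] tri [0.6353 0.0722 0.1572]
platehole [0.5051 0.0451 0.105 ] [0.5044 0.0489 0.105 ] tri [0.5046 0.0442 0.0995]
pin top [0.5017 0.3126 0.094 ] [0.5039 0.3163 0.094 ] tri [0.5026 0.3131 0.0892]
base L [ 0.503  -0.0781  0.028 ] [ 0.5012 -0.0745  0.028 ] tri [ 0.5019 -0.0797  0.0221]
base2 [ 0.5521 -0.18    0.028 ] [ 0.5513 -0.1775  0.028 ] tri [ 0.5514 -0.1818  0.0233]
base3 [ 0.4236 -0.1625  0.028 ] [ 0.4215 -0.1627  0.028 ] tri [ 0.4215 -0.1643  0.0254]
base4 [ 0.6752 -0.1693  0.028 ] [ 0.6722 -0.1654  0.028 ] tri [ 0.6744 -0.1715  0.0215]
lamp top [0.7062 0.0428 0.123 ] [0.7038 0.0403 0.123 ] tri [0.7038 0.0412 0.1228]
```

View pics/t2.png

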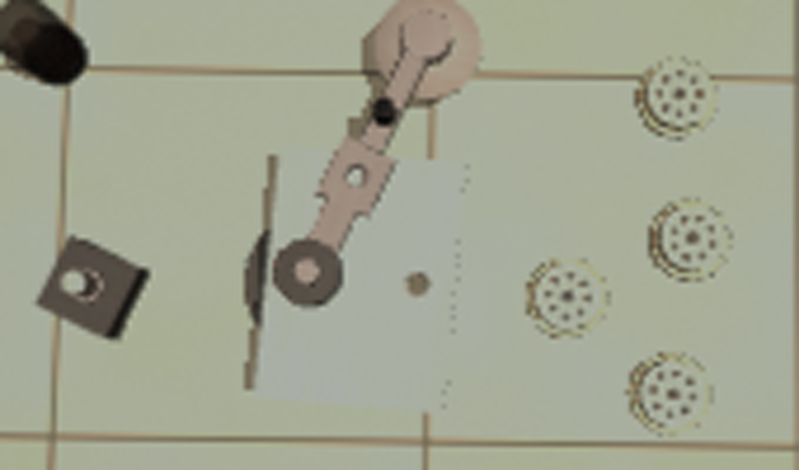

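Four look-alike valve bases (top picture): (270,213), (297,200), (292,233) and (294,170). The one meant is (270,213): its y of -0.078 is the farthest left, and it lies 207 mm from the hinge, which fits the lamp's 210 mm. The enlarged crop confirms this. It also shows the plate hole at full-picture (239,210), about -95° from the hinge; the arm is now at about -24.5°. Next I move over to the stub.

```bash
cat >> h.py <<'E'
def go(x,y,z,phi=None):
    from rig import readout
    s=readout.get_state();r=R.from_quat(s["ee_rot"]);m=r.as_matrix();p=s["eef_pos"]
    ph=np.degrees(np.arctan2(m[1,0],m[0,0]));np.set_printoptions(precision=4,suppress=True)
    print("t",round(s["t"],2),"pos",p,"phi",round(ph,1),"tilt",m[:2,2],"F",s["wrist_force"],"w",round(s["gripper_width"],4),"j7",round(s["joints"][6],2))
    print("shift",r.inv().apply(np.array([x,y,z])-p), "turn z",None if phi is None else np.radians((ph-phi+180)%360-180))
E
python3 -m crank '[[[0.041,-0.0295,0],[0,0,0],1],[[0.041,-0.0295,0],[0,0,0],1],[[0.041,-0.0295,0],[0,0,0],1],[[0.041,-0.0295,0],[0,0,0],1],[[0.041,-0.0295,0],[0,0,0],1],[[0.041,-0.0295,0],[0,0,0],1],[[0.041,-0.0295,0],[0,0,0],1],[[0.041,-0.0295,0],[0,0,0],1],[[0.041,-0.0295,0],[0,0,0],1],[[0.041,-0.0295,0],[0,0,0],1]]' 30
python3 -m crank '[[[0.041,-0.0295,0],[0,0,-0.18],1],[[0,0,0],[0,0,-0.18],1],[[0,0,0],[0,0,-0.18],1],[[0,0,0],[0,0,-0.18],1],[[0,0,0],[0,0,-0.18],1],[[0,0,0],[0,0,-0.18],1],[[0,0,0],[0,0,-0.18],1],[[0,0,0],[0,0,-0.18],1],[[0,0,0],[0,0,-0.18],1],[[0,0,0],[0,0,-0.18],1]]'
python3 -c "
from h import *
go(.636,.0725,.149,155.5)"
```

```text
t: 2.55
eef_pos: [0.5072, -0.1425, 0.2485]
ee_rot: [0.98, 0.199, 0.0, 0.0]
wrist_force: [0.2, -0.1, 0.7]
gripper_width: 0.0852
gripper_force: 0.0
t: 3.8
eef_pos: [0.5326, -0.1009, 0.2484]
ee_rot: [0.451, 0.893, -0.0, 0.0]
wrist_force: [-0.2, 0.7, -0.4]
gripper_width: 0.0854
gripper_force: 0.0
t 3.8 pos [ 0.5326 -0.1009  0.2484] phi 126.4 tilt [ 0.0002 -0.0003] F [-0.1805  0.6875 -0.3875] w 0.0854 j7 0.23
shift [0.0782 0.1862 0.0993] turn z -0.5076281289268838
```

```bash
python3 -m crank '[[[0.0195,0.0465,0],[0,0,0],1],[[0.0195,0.0465,0],[0,0,0],1],[[0.0195,0.0465,0],[0,0,0],1],[[0.0195,0.0465,0],[0,0,0],1],[[0,0,0.02],[0,0,-0.17],1],[[0,0,0.02],[0,0,-0.17],1],[[0,0,0],[0,0,-0.168],1],[[0,0,0],[0,0,0],1]]'
python3 - <<'E'
from h import *
go(.636,.0725,.149,155.5)
im=optics.camera("top");cv2.imwrite("pics/top2.png",im)
im=cv2.imread("pics/top0.png");g=cv2.cvtColor(im,6)
# plate hole centroid
u0,v0=231,203;c=g[v0:v0+15,u0:u0+17].astype(float);print(c.astype(int)[::2])
w=np.clip(np.median(c)-15-c,0,None);yy,xx=np.indices(c.shape)
u=(w*xx).sum()/w.sum()+u0;v=(w*yy).sum()/w.sum()+v0;print(u,v,at("top",u,v,.105),at("top",u,v,.100))
im=cv2.imread("pics/side0.png");g=cv2.cvtColor(im,6)
u0,v0=265,210;c=g[v0:v0+14,u0:u0+16].astype(float);print(c.astype(int)[::2])
w=np.clip(np.median(c)-15-c,0,None);yy,xx=np.indices(c.shape)
u=(w*xx).sum()/w.sum()+u0;v=(w*yy).sum()/w.sum()+v0;print(u,v,at("side",u,v,.105))
E
```

```text
t: 4.8
eef_pos: [0.6368, 0.0716, 0.2079]
ee_rot: [0.216, 0.976, 0.0, -0.0]
wrist_force: [-0.3, -0.4, -0.3]
gripper_width: 0.0857
gripper_force: 0.0
t 4.8 pos [0.6368 0.0716 0.2079] phi 155.1 tilt [-0.0006  0.0003] F [-0.3029 -0.4144 -0.3206] w 0.0857 j7 0.41
shift [0.0011 0.0004 0.0589] turn z -0.007330947632428354
[[172 172 172 172 172 172 172 172 172 172 173 172 172 172 172 171 171]
 [172 172 172 172 172 172 172 172 172 172 171 172 172 172 172 172 171]
 [171 172 172 172 172 171 170 170 168 169 172 172 172 172 172 172 172]
 [172 172 172 172 167 133  99 109 106  98 153 172 172 172 171 168 149]
 [172 172 172 172 169 152 110 109 108 111 162 172 172 172 171 171 172]
 [172 172 172 172 172 171 170 164 172 172 172 171 172 171 172 172 172]
 [172 172 172 172 171 172 172 172 171 173 171 172 172 171 168 149 172]
 [171 172 172 172 172 172 172 172 172 172 172 172 171 171 168 149 172]]
238.8785046728972 209.8847352024922 [0.5052 0.0442 0.105 ] [0.5055 0.0444 0.1   ]
[[214 214 215 213 213 215 213 211 212 212 215 218 214 194 218 218]
 [214 216 215 215 214 212 213 214 215 213 213 212 213 212 210 213]
 [215 214 214 212 214 211 205 204 202 206 211 213 213 212 213 212]
 [214 211 214 213 203 148 103 107 108 111 153 201 213 214 212 212]
 [213 213 212 211 212 193 155 170 152 152 182 214 213 213 213 213]
 [213 213 214 214 212 212 212 212 213 214 212 211 215 212 213 214]
 [207 212 214 214 211 213 214 213 213 212 213 211 213 212 211 213]]
272.1434689507495 216.72448251249108 [0.5052 0.0502 0.105 ]
```

```bash
python3 -m crank '[[[0.001,0,0.02],[0,0,0],1],[[0,0,0.02],[0,0,0],1],[[0,0,0.018],[0,0,0],0.8],[[0,0,0],[0,0,0],0],[[0,0,0],[0,0,0],0],[[0,0,0],[0,0,0],0],[[0,0,0],[0,0,0],0],[[0,0,0],[0,0,0],0]]' 30
python3 - <<'E'
from h import *
go(.636,.0725,.149,155.5)
H=np.array([.512,.1295]);p=np.array([.638,.0716])
for H in([.512,.1295],[.5125,.129]):
  from rig import readout
  d=readout.get_state()["eef_pos"][:2]-H;print(np.hypot(*d),np.degrees(np.arctan2(d[1],d[0])))
E
```

```text
t: 5.85
eef_pos: [0.6366, 0.0729, 0.1513]
ee_rot: [0.215, 0.977, 0.001, 0.001]
wrist_force: [0.5, 1.0, 4.7]
gripper_width: 0.017
gripper_force: 29.5
t 5.85 pos [0.6366 0.0729 0.1513] phi 155.2 tilt [0.002  0.0009] F [0.4963 1.0178 4.7347] w 0.017 j7 0.36
shift [ 0.0004 -0.0006  0.0023] turn z -0.005161101036619487
0.13689867032280814 -24.43271984720296
0.13623686078394337 -24.328247802236874
```

```bash
python3 -m crank '[[[0.001,-0.0169,0],[0,0,0.1227],0],[[0.001,-0.0169,0],[0,0,0.1227],0],[[0.001,-0.0169,0],[0,0,0.1227],0],[[0.001,-0.0169,0],[0,0,0.1227],0],[[0.001,-0.0169,0],[0,0,0.1227],0],[[0.001,-0.0169,0],[0,0,0.1227],0],[[0.001,-0.0169,0],[0,0,0.1227],0],[[0.001,-0.0169,0],[0,0,0.1227],0],[[0.001,-0.0169,0],[0,0,0.1227],0],[[0.001,-0.0169,0],[0,0,0.1227],0]]'
python3 -m crank '[[[0,0,0],[0,0,0],0],[[0,0,0],[0,0,0],0]]'
python3 - <<'E'
from h import *
t=np.radians(-94.7)
go(.5115+.138*np.cos(t),.130+.138*np.sin(t),.151,85.3)
E
```

```text
t: 7.1
eef_pos: [0.4994, -0.0049, 0.1512]
ee_rot: [0.738, 0.674, 0.003, -0.0]
wrist_force: [1.3, 6.9, 2.7]
gripper_width: 0.017
gripper_force: 30.8
t: 7.35
eef_pos: [0.4992, -0.0049, 0.1512]
ee_rot: [0.737, 0.676, 0.002, -0.0]
wrist_force: [-0.3, 4.7, 6.5]
gripper_width: 0.0168
gripper_force: 31.2
t 7.35 pos [ 0.4992 -0.0049  0.1512] phi 85.1 tilt [0.0026 0.0031] F [-0.2956  4.7416  6.5314] w 0.0168 j7 -0.64
shift [-0.0026  0.0012  0.0002] turn z -0.004025640198627872
```

```bash
python3 -m crank '[[[0,0,0],[0,0,0],0.6],[[0,0,0],[0,0,0],1],[[0,0,0],[0,0,0],1],[[0,0,-0.05],[0,0,0],1],[[0,0,-0.05],[0,0,0],1]]'
python3 - <<'E'
from h import *
f=lambda u,v:(110+u/2.66,120+v/2.66)
pt=(150+80/4.7,150+282/4.7); print("pin top",at("top",*pt,.1),"side",at("side",130+279/2.66,80+539/2.66,.1))
print("block centre", at("top",150+86/4.7,150+282/4.7,.05))
for uv in[(115,90),(140,108)]:print("valve",[at("top",*f(*uv),z)[:2] for z in(0,.135,.15)])
go(.5,.31,.25,85)
E
```

```text
t: 7.98
eef_pos: [0.4979, -0.008, 0.251]
ee_rot: [0.738, 0.675, -0.001, -0.001]
wrist_force: [1.3, 0.4, 0.0]
gripper_width: 0.0855
gripper_force: 0.0
pin top [0.50096556 0.31196097 0.1       ] side [0.50160514 0.31903971 0.1       ]
block centre [0.50406456 0.31839871 0.05      ]
valve [array([0.73465655, 0.40014431]), array([0.70557718, 0.36346422]), array([0.70234614, 0.35938866])]
valve [array([0.70732848, 0.36080259]), array([0.68076002, 0.32773723]), array([0.67780797, 0.3240633 ])]
t 7.97 pos [ 0.4979 -0.008   0.251 ] phi 84.9 tilt [-0.0021 -0.0001] F [1.2628 0.3706 0.0009] w 0.0855 j7 -0.53
shift [ 0.3169 -0.0263  0.0009] turn z -0.001959665025126013
```

```bash
python3 -m crank '[[[0.04,-0.0033,0],[0,0,0],1],[[0.04,-0.0033,0],[0,0,0],1],[[0.04,-0.0033,0],[0,0,0],1],[[0.04,-0.0033,0],[0,0,0],1],[[0.04,-0.0033,0],[0,0,0],1],[[0.04,-0.0033,0],[0,0,0],1],[[0.04,-0.0033,0],[0,0,0],1],[[0.04,-0.0033,0],[0,0,0],1],[[0,0,0],[0,0,0],1],[[0,0,0],[0,0,0],1]]'
python3 - <<'E'
from h import *
go(.501,.315,.084,85)
a=optics.camera("top");b=optics.camera("side");cv2.imwrite("pics/top3.png",a);cv2.imwrite("pics/side3.png",b)
A=cv2.resize(a[185:245,190:290],None,fx=8,fy=8,interpolation=2)[:300]
crop("pics/top3.png",190,180,290,240,4,"pics/a.png");crop("pics/side3.png",220,160,320,220,4,"pics/b.png");crop("pics/side0.png",204,250,304,310,4,"pics/c.png");crop("pics/side3.png",204,230,304,290,4,"pics/d.png")
I=[cv2.imread(f"pics/{k}.png") for k in "abcd"]
cv2.imwrite("pics/m1.png",np.vstack([np.hstack(I[:2]),np.hstack(I[2:])]))
E
```

```text
t: 9.22
eef_pos: [0.5007, 0.3121, 0.2498]
ee_rot: [0.738, 0.675, -0.001, 0.001]
wrist_force: [0.0, -0.5, 0.2]
gripper_width: 0.0851
gripper_force: 0.0
t 9.22 pos [0.5007 0.3121 0.2498] phi 84.9 tilt [-0.0005 -0.0021] F [ 0.0075 -0.4814  0.2036] w 0.0851 j7 -1.03
shift [0.0032 0.0001 0.1658] turn z -0.002374167575071488
```

View pics/m1.png

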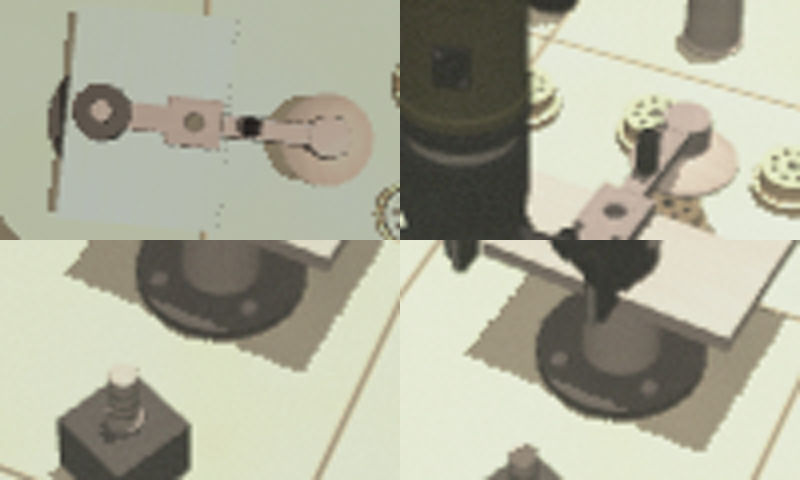

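Run:
```python
from h import *
def cen(f,u0,v0,w,h,th):
    g=cv2.cvtColor(cv2.imread(f),6)[v0:v0+h,u0:u0+w].astype(float)
    n,l,st,c=cv2.connectedComponentsWithStats((g<th).astype('uint8'))
    W=np.clip(th-g,0,None);best=None
    for i in range(1,n):
        m=l==i;yy,xx=np.indices(g.shape)
        if m.sum()>6:print(f,m.sum(),(W*m*xx).sum()/(W*m).sum()+u0,(W*m*yy).sum()/(W*m).sum()+v0)
    return g.astype(int)
cen("pics/top0.png",231,204,14,13,150)
print(cen("pics/top3.png",233,204,12,12,125))
cen("pics/side0.png",265,210,16,14,185)
print(cen("pics/side3.png",268,207,13,12,135))
for c,u,v in(("top",238.4,209.9),("side",272.1,216.7)):
    p=at(c,u,v,.105);q=p.copy();q[2]=.123;print(c,p,px(c,q))
```

```text
pics/top0.png 22 238.50534759358288 209.82219251336898
pics/top3.png 20 237.80973451327435 209.8362831858407
[[156 150 164 165 170 171 177 178 183 183 183 182]
 [157 157 156 156 156 156 157 157 157 156 148 151]
 [160 160 160 160 159 159 159 159 159 158 158 158]
 [159 159 159 159 158 156 159 160 162 162 161 161]
 [158 159 159 152 117 103 128 148 161 160 160 157]
 [158 158 151 109 103 117 116 116 160 161 161 157]
 [157 158 150 103 116 117 115 112 148 160 159 154]
 [161 159 154 113 116 116 115 112 147 159 160 154]
 [158 158 157 145 124 116 118 138 161 161 161 155]
 [157 156 156 157 156 147 158 159 158 159 158 158]
 [158 158 158 157 157 158 158 158 157 157 157 153]
 [156 157 155 155 156 157 157 157 158 158 158 162]]
pics/side0.png 22 272.4569215876089 216.41723136495645
pics/side3.png 14 273.12529002320184 212.21345707656613
pics/side3.png 7 279.1531914893617 216.79148936170213
[[224 201 181 182 186 185 185 183 178 179 185 187 181]
 [206 184 183 186 186 184 185 185 184 182 174 180 169]
 [189 182 185 185 185 184 184 185 185 187 188 183 176]
 [182 185 182 179 164 167 166 173 179 183 185 182 181]
 [185 185 179 151 118 107 113 139 167 184 181 183 182]
 [184 181 164 102  90  91  91  99 132 175 172 183 181]
 [185 184 174 120  96 100  99 101 135 179 182 184 178]
 [187 183 185 175 138 139 136 156 182 182 184 182 162]
 [184 181 184 184 185 186 185 182 179 183 180 163 100]
 [185 183 182 185 186 185 182 183 183 181 170 117  92]
 [182 182 181 183 185 184 181 183 181 174 140  88 125]
 [182 183 181 183 183 173 175 179 178 160  83 105 167]]
top [0.50510017 0.04598265 0.105     ] [238.24407276 209.58524782]
side [0.50533243 0.05011939 0.105     ] [272.3367771  212.30833087]
```

```bash
python3 -m crank '[[[0.003,0,0.033],[0,0,0],1],[[0,0,0.033],[0,0,0],1],[[0,0,0.033],[0,0,0],1],[[0,0,0.033],[0,0,0],1],[[0,0,0.033],[0,0,0],0.8],[[0,0,0],[0,0,0],0.2],[[0,0,0],[0,0,0],0],[[0,0,0],[0,0,0],0],[[0,0,0],[0,0,0],0],[[0,0,0],[0,0,0],0]]' 40
python3 - <<'E'
from h import *
go(.5,.315,.084,85)
print(at("top",237.81,209.84,.123),at("side",273.1,212.2,.123))
E
```

```text
t: 10.58
eef_pos: [0.5021, 0.3168, 0.0869]
ee_rot: [0.738, 0.675, 0.001, 0.0]
wrist_force: [0.4, -1.7, 5.8]
gripper_width: 0.0189
gripper_force: 39.3
t 10.57 pos [0.5021 0.3168 0.0869] phi 84.9 tilt [0.0027 0.0013] F [ 0.3584 -1.6858  5.8414] w 0.0189 j7 -1.15
shift [-0.002  -0.0019  0.0029] turn z -0.002123272566943581
[0.5041 0.0476 0.123 ] [0.5034 0.0487 0.123 ]
```

```bash
python3 -m crank '[[[0,0,-0.04],[0,0,0],0],[[0,0,-0.04],[0,0,0],0],[[0,0,-0.04],[0,0,0],0],[[0,0,-0.04],[0,0,0],0],[[0,0,0],[0,0,0],0],[[0,0,0],[0,0,0],0]]'
python3 - <<'E'
from h import *
go(.5045,.0495,.2,85)
E
```

```text
t: 11.32
eef_pos: [0.5004, 0.3158, 0.2448]
ee_rot: [0.738, 0.675, -0.001, 0.0]
wrist_force: [-1.6, -0.1, -1.5]
gripper_width: 0.0187
gripper_force: 40.4
t 11.32 pos [0.5004 0.3158 0.2448] phi 84.9 tilt [-0.0008 -0.0011] F [-1.6046 -0.0946 -1.4793] w 0.0187 j7 -1.04
shift [-0.2649  0.0277  0.0451] turn z -0.0016495511185958673
```

```bash
python3 -m crank '[[[-0.0331,0.0034,0],[0,0,0],0],[[-0.0331,0.0034,0],[0,0,0],0],[[-0.0331,0.0034,0],[0,0,0],0],[[-0.0331,0.0034,0],[0,0,0],0],[[-0.0331,0.0034,0],[0,0,0],0],[[-0.0331,0.0034,0],[0,0,0],0],[[-0.0331,0.0034,0],[0,0,0],0],[[-0.0331,0.0039,0],[0,0,0],0],[[0,0,0.031],[0,0,0],0],[[0,0,0],[0,0,0],0]]'
python3 - <<'E'
from h import *
go(.5045,.0495,.21,85)
b=optics.camera("side");cv2.imwrite("pics/side4.png",b)
crop("pics/side4.png",220,160,320,235,8,"pics/m2.png")
for z in(.123,.132):print(px("side",[.5045,.0495,z]))
E
```

```text
t: 12.58
eef_pos: [0.5026, 0.0493, 0.2118]
ee_rot: [0.738, 0.675, -0.003, -0.002]
wrist_force: [-0.1, 0.8, 0.0]
gripper_width: 0.0189
gripper_force: 40.3
t 12.57 pos [0.5026 0.0493 0.2118] phi 84.9 tilt [-0.007  -0.0014] F [-0.1274  0.757   0.0151] w 0.0189 j7 -0.68
shift [0.0004 0.0019 0.0018] turn z -0.0019467396488805245
[272.6723 212.2589]
[272.7935 210.036 ]
```

View pics/m2.png

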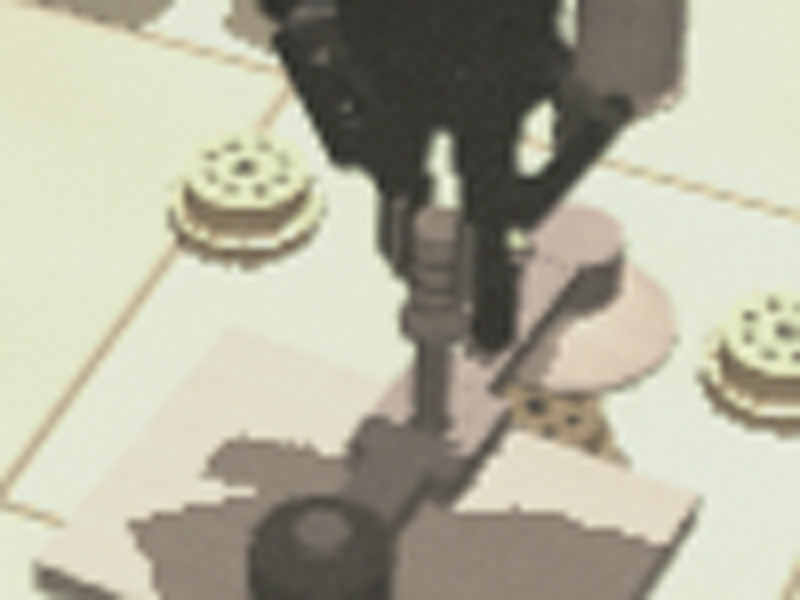

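Run:
```python
from h import *
print("handle top",at("side",220+440/8-.5,160+213/8-.5,.225))
print("collar top edge ctr",at("side",220+435/8-.5,160+316/8-.5,.184-.0))
print("orig pin top",at("side",234.9-.3,283.4-.3,.1))
print("hole side",at("side",273.1,212.2,.123))
a=optics.camera("top");cv2.imwrite("pics/top4.png",a)
from rig import spotter
for c in("top","side"):print([(d["centre"][1]*512,d["centre"][0]*384,d["confidence"]) for d in spotter.search_frame(c,"pin")])
for z in(.13,.225):print(px("side",[.5034,.0487,z]))
```

```text
handle top [0.50318286 0.04977664 0.225     ]
collar top edge ctr [0.4999642  0.05800183 0.184     ]
orig pin top [0.50162557 0.32074337 0.1       ]
hole side [0.50343154 0.04872675 0.123     ]
[(270.6944, 212.8896, 0.57), (385.792, 240.6912, 0.38)]
[(160.0, 277.0176, 0.66), (256.6144, 143.5008, 0.5), (276.3776, 197.99039999999997, 0.45)]
[273.20870359 210.47023685]
[274.56923988 185.88643445]
```

Run:
```python
from h import *
g=cv2.cvtColor(cv2.imread("pics/top0.png"),6);print(g[202:220,158:184])
g=cv2.cvtColor(cv2.imread("pics/side0.png"),6);print(g[277:306,224:248])
g=cv2.cvtColor(cv2.imread("pics/side4.png"),6);print(g[182:218,264:284])
```

```text
[[170 171 170 166 132 121  76  76  75  76  74  65  82 136 166 169 169 171
  170 170 171 170 170 170 171 171]
 [170 170 170 165 123  92  76  76  77  77  75  75  76  77  93 136 166 169
  170 170 171 171 171 171 171 171]
 [171 170 170 163 105  76  77  76  76  76  78  76  76  75  76  76  83 135
  167 169 171 170 171 170 170 170]
 [170 171 170 160  85  76  76  76  76  77  77  77  78  78  76  76  76  79
   97 147 167 169 170 170 170 170]
 [170 171 167 137  77  78  78  78  78  77  78  77  77  77  78  78  78  75
   77  81 109 147 166 167 170 170]
 [170 170 161  96  76  79  93 118 101  92 101  91  82  76  77  78  79  79
   77  76  75  60  54 109 170 170]
 [170 167 138  77  81 113 170 170 165 121  61 101 133  69  77  77  77  78
   78  79  73  34  24  76 171 171]
 [170 161  97  78  91 146 170 170 170 161  73  53  85 100  77  77  77  78
   77  76  59  22  47 116 171 170]
 [166 138  77  77  91 145 169 170 171 162  79  42  80 133  78  77  77  78
   76  72  35  23  75 170 170 171]
 [162  96  77  78  85 126 167 168 167 151  54  55  72 116  77  77  78  78
   76  58  23  45 113 170 170 170]
 [137  77 
[... 6153 characters left out ...]
 175 147
  124 144]
 [222 220 214 186 180 179 174 135  88  88  86 108 162 180 180 178 176 181
  178 165]
 [219 211 189 171 174 181 175 141  89  88  88 105 158 180 176 179 181 178
  158 113]
 [209 149 109 111 129 172 154  95  86  91  87  90 130 172 170 179 176 165
  115 105]
 [174 107 110 110 111 110 110 101  90  95  91  95 136 178 177 180 171 134
   90 120]
 [129 110 113 112 111 111 110 108 107 106  99 123 171 172 177 178 159  96
  112 182]
 [ 97 105 111 111 112 110 108 109 109 108 110 111 119 144 175 162  98  88
  144 219]
 [ 91  95 107 110 109 110 109 110 109 110 110 113 131 150 161 117  89 120
  169 219]
 [ 97 102 108 107 109 109 109 109 114 111 108 106 110 108  96  83 126 203
  220 218]]
```

Run:
```python
from h import *
print(at("side",274.1,187.3,.225),at("side",234,283.8,.1),at("top",165.2,209.5,.1))
go(.5035,.0452,.205,85)
```

```text
[0.5022698  0.05513031 0.225     ] [0.5020623  0.32346582 0.1       ] [0.50272514 0.31881042 0.1       ]
t 12.78 pos [0.5053 0.0511 0.2148] phi 85.0 tilt [0.0007 0.0006] F [-0.5339 -0.2253 -0.0984] w 0.0186 j7 -0.68
shift [-0.006  -0.0013  0.0098] turn z -0.0005133919997263846
```

```bash
python3 -m crank '[[[-0.0072,-0.0012,0],[0,0,0],0],[[0,0,0],[0,0,0],0],[[0,0,0],[0,0,0],0],[[0,0,0.005],[0,0,0],0],[[0,0,0.004],[0,0,0],0],[[0,0,0.004],[0,0,0],0],[[0,0,0],[0,0,0],0]]'
python3 -c "
from h import *
go(.5035,.044,.19,85)"
```

```text
t: 13.65
eef_pos: [0.5029, 0.0431, 0.2008]
ee_rot: [0.738, 0.675, -0.0, -0.0]
wrist_force: [-0.1, 0.4, -1.3]
gripper_width: 0.0187
gripper_force: 40.3
t 13.65 pos [0.5029 0.0431 0.2008] phi 84.9 tilt [-0.0009 -0.0002] F [-0.098   0.4095 -1.2903] w 0.0187 j7 -0.69
shift [0.0009 0.0006 0.0108] turn z -0.0015493849138656286
```

```bash
python3 -m crank '[[[0,0,0.004],[0,0,0],0],[[0,0,0.004],[0,0,0],0],[[0,0,0],[0,0,0],0]]'; python3 -m crank '[[[0,0,0.004],[0,0,0],0],[[0,0,0.003],[0,0,0],0],[[0,0,0],[0,0,0],0]]'
```

```text
t: 14.02
eef_pos: [0.5029, 0.0431, 0.1929]
ee_rot: [0.738, 0.675, -0.0, -0.0]
wrist_force: [-0.1, -0.0, 0.3]
gripper_width: 0.0188
gripper_force: 40.3
t: 14.4
eef_pos: [0.503, 0.0431, 0.186]
ee_rot: [0.738, 0.675, -0.0, -0.0]
wrist_force: [-0.4, 0.5, -0.4]
gripper_width: 0.0186
gripper_force: 40.3
```

```bash
python3 -m crank '[[[0,0,0.003],[0,0,0],0],[[0,0,0.003],[0,0,0],0],[[0,0,0],[0,0,0],0]]'; python3 -m crank '[[[0,0,0.003],[0,0,0],0],[[0,0,0.003],[0,0,0],0],[[0,0,0],[0,0,0],0]]'
```

```text
t: 14.78
eef_pos: [0.5032, 0.0432, 0.1801]
ee_rot: [0.738, 0.675, -0.0, -0.0]
wrist_force: [0.9, 0.3, -0.1]
gripper_width: 0.0193
gripper_force: 40.3
t: 15.15
eef_pos: [0.5032, 0.0432, 0.1741]
ee_rot: [0.738, 0.675, -0.0, -0.0]
wrist_force: [0.1, 0.6, -0.6]
gripper_width: 0.0186
gripper_force: 40.3
```

```bash
python3 -m crank '[[[0,0,0.003],[0,0,0],0],[[0,0,0.003],[0,0,0],0],[[0,0,0],[0,0,0],0]]'; python3 -m crank '[[[0,0,0.003],[0,0,0],0],[[0,0,0.002],[0,0,0],0],[[0,0,0.001],[0,0,0],0],[[0,0,0],[0,0,0],0]]'
```

```text
t: 15.52
eef_pos: [0.5032, 0.0432, 0.1681]
ee_rot: [0.738, 0.675, 0.0, -0.0]
wrist_force: [1.1, 0.1, -1.0]
gripper_width: 0.019
gripper_force: 40.3
t: 16.02
eef_pos: [0.5033, 0.0432, 0.1622]
ee_rot: [0.738, 0.675, 0.0, 0.0]
wrist_force: [1.0, 0.9, -1.1]
gripper_width: 0.0187
gripper_force: 40.3
```

```bash
python3 -m crank '[[[0,0,0.002],[0,0,0],0],[[0,0,0.001],[0,0,0],0],[[0,0,0],[0,0,0],0]]'; python3 -m crank '[[[0,0,0],[0,0,0],0.5],[[0,0,0],[0,0,0],1],[[0,0,0],[0,0,0],1],[[0,0,0],[0,0,0],1],[[0,0,-0.03],[0,0,0],1],[[0,0,-0.05],[0,0,0],1],[[0,0,-0.05],[0,0,0],1],[[0.06,0,0],[0,0,0],1],[[0.06,0,0],[0,0,0],1],[[0.06,0,0],[0,0,0],1]]'; python3 -m crank '[[[0.06,0,0],[0,0,0],1],[[0.06,0,0],[0,0,0],1],[[0,0,0],[0,0,0],1],[[0,0,0],[0,0,0],1]]'
python3 - <<'E'
from h import *
a=optics.camera("top");b=optics.camera("side");cv2.imwrite("pics/top5.png",a);cv2.imwrite("pics/side5.png",b)
crop("pics/top5.png",210,180,310,240,4,"pics/a.png");crop("pics/side5.png",220,170,320,230,4,"pics/b.png")
cv2.imwrite("pics/m3.png",np.hstack([cv2.imread("pics/a.png"),cv2.imread("pics/b.png")]))
E
```

```text
t: 16.4
eef_pos: [0.5034, 0.0432, 0.1598]
ee_rot: [0.738, 0.675, 0.0, 0.0]
wrist_force: [-0.7, -0.2, 5.6]
gripper_width: 0.0186
gripper_force: 40.9
t: 17.65
eef_pos: [0.5193, 0.2238, 0.2895]
ee_rot: [0.738, 0.675, 0.0, 0.0]
wrist_force: [-0.2, -0.5, -0.1]
gripper_width: 0.0851
gripper_force: 0.0
t: 18.15
eef_pos: [0.5297, 0.3411, 0.2887]
ee_rot: [0.738, 0.675, -0.001, 0.001]
wrist_force: [0.3, -1.0, -0.0]
gripper_width: 0.0853
gripper_force: 0.0
```

View pics/m3.png

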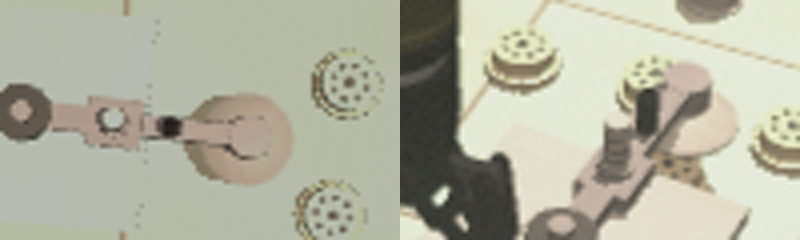

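The pin stands upright with its collar on the arm (side crop, about (615,150)). It made contact at TCP height 0.160, which is the fully seated height. The lamp at top crop (250,135) covers the valve base.

```bash
python3 -c "
from rig import workorder
print(workorder.hand_in())"
```

```text
the job is handed in; nothing more can be done
None
```

The lamp arm is over the leftmost valve base and locked there: the pin is fully home with its collar down on the arm, the gripper has let go and backed off, and the job was handed in at about 18 s, though no verdict came back.

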